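Pack the spice sample pots into the bayonet-lidded storage box

ROBOT

A 7-joint arm with a two-finger parallel gripper is mounted at the origin on the work surface. World frame = base frame: x ahead of the robot, y to its left, z up, the work surface at z = 0. Lengths are in m, angles in degrees, forces in N, time in s.
With the tool pointing down it reaches from about 0.4 to 0.875 m from the base axis. Payload 4.4 kg.
Tool frame: the origin (TCP) lies at the very end of the fingers, on their centre line; the grasp point (between the pads) lies 19 mm behind it; z points along the fingers, y is the direction in which the jaws open and shut (so a half turn about z gives the same grasp; the last joint's range is limited). The gripper opens to 85 mm and grips with 20 to 120 N. Pads are 22 mm wide; open, the fingers measure 114 mm over their backs; the gripper's body (76 mm by 85 mm) begins 54 mm behind the grasp point. The pads swing forward as they close: fully open they stand 13 mm farther back than shut.
Start: joints at [-68.686, 36.005, 2.206, 86.941, -1.547, 57.084, -1.146], TCP at [0.276, 0.589, 0.231] pointing down, gripper open.
Joint ranges: [-175.42, 175.42], [-21.48, 121.26], [-71.46, 75.88], [10.55, 141.38], [-63.04, 243.04], [13.31, 113.54], [-168.57, 168.57]. Speed limits (degrees/s): [147.25, 147.25, 180, 180, 180, 180, 180].

INTERFACE

Orientations are given as a 3x3 rotation matrix whose columns are the frame's x, y, z axes.
In Python, from station import ctrl, imaging gives the robot as it stands. The module is installed in compiled form; this text tells all that it offers.
- The arm moves only by the tool apply_moves, never from a script. Its argument "motion" is a list of rows, each an object with "claw": the opening in per cent of the stroke, from 0 (shut) to 100 (fully open); "dp": the shift along the tool's x, y, z in mm, a list of three; "spin": the turn about the tool's z in rad. A call has 1 to 8 rows; each row is the pose to reach, as a shift and turn from the pose commanded when the call began, along the tool's axes at that moment; what a row does not reach only later rows make up. A row lasts 1/10 s, in which the tool goes at most 50 mm and 8.59 degrees, less where a joint would pass 70% of its speed; a pose out of reach is approached as far as the arm can. A call with a gripper value outside its range is refused whole. The fingers move at their own pace and stop on an object; "newtons" is the grip in N (left out, the last holds). Time passes only in rows, so rows that repeat a pose let the fingers close. It gives the time, the measured TCP pose, the force and the opening at its end, in the units of the state.
- ctrl.state(): the state, without advancing time (a new reading comes with each control period).
- imaging.capture(name): name is "side" or "top"; returns a dict with "pixels" (384x512x3 uint8, red, green, blue), "mtx" (3x3 intrinsics, pixels), "k1" (the pictures are not rectified: a ray, as slopes to the right and down, at radius r is drawn at 1 + k1 r^2 times it, then the intrinsics apply), "R" (3x3) and "t" (3): a world point X has camera coordinates R X + t. Camera axes: x right, y down, z forward; pixel columns grow to the right and rows downward; lengths in m; the calibration is good to about 2 mm. A picture is of the moment at which its call begins. There is no depth.
- ctrl.sign_off(): hands the job in, once; it reports no verdict.
The state is a dict: "time_s": time; "q": joint angles; "joint_velocities": joint speeds; "effort": joint torques, N m; "tool_pos": TCP position; "eef_rot": TCP orientation; "force": force on the tool from outside, world axes, zero at the start; "wrist_torque": the same for the moment, N m; "grip_width": finger opening in m.
Only numpy, scipy, OpenCV 4.12 (cv2) and the standard library are available. Lean on these libraries where they do the work, as an engineer would, in place of code of your own. Each camera call takes 0.05 s, during which the arm holds its last target. There are 200 camera calls.

TASK

Turn the lid of the round spice box until its lugs reach the slots, lift it off and set it down flat on the desk. Slide every sample pot along the T-slot rail and out of its open end, put all the pots and the terracotta humidity disc into the box, then put the lid back on and turn it until it is locked again. Leave the two jars and the bowl where they stand.

Things in the scene. Friction and masses are not known exactly. Their poses are not given: they have to be found in the camera images.
- box_mid (a point): Axis of the round steel spice box, 30 mm above the desk; z up. The box is fixed to the desk. Outer diameter 196 mm, height 74 mm; inside diameter 148 mm, inner floor 4 mm above the desk. Its x axis points at one lid slot, -x at the other. Seen from above the lid unlocks counter-clockwise, until its lugs meet stops 10 degrees past the x axis, and locks clockwise, until stops 76 degrees before it.
- box_slot (a point): Middle of one lid slot, on the ledge, 60 mm above the desk, 88 mm from the box's axis (the other slot is opposite). The lid rests on this ledge (radius 74 to 94 mm) inside a collar (inner radius 94 mm). A flange (inner radius 83 mm, underside 9 mm over the ledge, top 15 mm over it) covers the ledge except at the slots, each from 21 degrees clockwise to 17 degrees counter-clockwise of its middle.
- lid_grip (a point): Middle of the black grip bar on the loose lid, on the lid's axis, 22 mm above its underside. The bar is 70 mm long (along x), 14 mm thick (y), from 6 to 38 mm above the underside. The lid starts locked on the box, bar 43 to 66 degrees clockwise of the slots, with 3 mm play; it lifts out when the bar is from 14 degrees clockwise to 10 counter-clockwise of the box's x axis, either way round.
- lid: The lid, origin at the centre of its flat underside, same axes as lid_grip. Brass plate of 80 mm radius, 6 mm thick (9 mm inside 70 mm radius), with two lugs 20 mm wide and 6 mm thick reaching 91 mm radius at its +x and -x, in line with the bar. About 0.3 kg.
- rail_open_end (a point): On the floor of the T-slot at the open end of the dark steel rail, on its centre line, 4 mm above the desk. The fixed rail, 210 mm long, 44 wide, 16 high, runs from here along +x to a closed end; pots leave towards -x. z up. The channel is 32 mm wide and 8 high, under two lips (12 to 16 mm above the desk) that leave a 16 mm gap.
- disc_mid (a point): Centre of the terracotta humidity disc, 44 mm diameter, 14 mm thick, lying flat and loose on the desk; z is its axis.
- pot0_mid (a point): Centre of a square sealed pot (place 1 of 4 from the rail's open end; may be absent), 46 mm high, about 60 g: white body 30 x 30 mm (sides along x, y), 32 high, dark cap, on a round black neck (12 mm diameter, 9 high) and T-foot (26 mm diameter, 5 thick). 23 mm above the foot's underside; z from foot to cap. The foot starts on the slot's floor, with 3 mm play up; pots stand 50 mm apart.
- pot1_mid (a point): Centre of a square sealed pot (place 2 of 4 from the rail's open end; may be absent), 46 mm high, about 60 g: white body 30 x 30 mm (sides along x, y), 32 high, dark cap, on a round black neck (12 mm diameter, 9 high) and T-foot (26 mm diameter, 5 thick). 23 mm above the foot's underside; z from foot to cap. The foot starts on the slot's floor, with 3 mm play up; pots stand 50 mm apart.
- pot2_mid (a point): Centre of a square sealed pot (place 3 of 4 from the rail's open end; may be absent), 46 mm high, about 60 g: white body 30 x 30 mm (sides along x, y), 32 high, dark cap, on a round black neck (12 mm diameter, 9 high) and T-foot (26 mm diameter, 5 thick). 23 mm above the foot's underside; z from foot to cap. The foot starts on the slot's floor, with 3 mm play up; pots stand 50 mm apart.
- pot3_mid (a point): Centre of a square sealed pot (place 4 of 4 from the rail's open end; may be absent), 46 mm high, about 60 g: white body 30 x 30 mm (sides along x, y), 32 high, dark cap, on a round black neck (12 mm diameter, 9 high) and T-foot (26 mm diameter, 5 thick). 23 mm above the foot's underside; z from foot to cap. The foot starts on the slot's floor, with 3 mm play up; pots stand 50 mm apart.
- jar_a: Bystander: amber glass jar with metal cap, 56 mm diameter, 75 mm high; origin at its underside.
- jar_b: Bystander: another such jar; origin at its underside.
- bowl: Bystander: white ceramic bowl, 100 mm diameter, 40 mm high; origin at its underside.
Not all that is in view belongs to the job. Leave any purple look-alike of the part that bears pot1_mid alone.

How it is judged:
By the outcome, as a careful person would: the job done as asked, in the order asked, and still so for the second after the job is handed in, with the robot touching nothing.
Of pot0, pot1, pot2, pot3 only 2 to 4 are there at a start; the rules pass over those that are not, and their reading is None.
At some moment in a run one of disc may be knocked a few centimetres aside while the robot is not near it.
Once in a run the grip may slacken for a moment while it holds something.
It also fails if it takes over 210 s, if anything falls off the work surface, if the arm or the gripper's body presses on something with over 40 N, if the wrist force passes 120 N, or if a joint passes its speed limit or range.

## Working session

There is one attempt and no reset: what is moved stays moved. The work goes in short steps, Python scripts to look and compute and a tool call to move; the robot and the scene stay as the last step left them, time stands still between calls to the robot, and variables do not carry over. Pictures are saved under pics/ and viewed, about 12 in all and at most 16, crops included, and the job is handed in when it is done.

Besides the shell and the picture viewer there is one more tool, called after "Call:" as name(argument=value, ...) on one line, values as JSON. apply_moves: Moves the arm, as the interface text tells. Its arguments: {"type":"object","properties":{"motion":{"type":"array"},"newtons":{"type":"number"}},"required":["motion"]}

```bash
mkdir -p pics; cat > h.py <<'E'
import numpy as np, cv2
from station import ctrl, imaging
def ray(c,u,v):
    m=c["mtx"];x=(u-m[0][2])/m[0][0];y=(v-m[1][2])/m[1][1]
    a,b=x,y
    for _ in range(20):
        s=1+c["k1"]*(a*a+b*b);a,b=x/s,y/s
    R=np.array(c["R"]);t=np.array(c["t"]);return -R.T@t,R.T@np.array([a,b,1.])
def onz(c,u,v,z):
    o,d=ray(c,u,v);return o+d*(z-o[2])/d[2]
def proj(c,X):
    p=np.array(c["R"])@np.array(X)+np.array(c["t"]);a,b=p[:2]/p[2];s=1+c["k1"]*(a*a+b*b)
    m=c["mtx"];return np.array([m[0][0]*a*s+m[0][2],m[1][1]*b*s+m[1][2]])
def save(c,n,crop=None,k=1):
    p=cv2.cvtColor(np.array(c["pixels"]),cv2.COLOR_RGB2BGR)
    if crop: p=p[crop[1]:crop[3],crop[0]:crop[2]]
    cv2.imwrite("pics/"+n,cv2.resize(p,None,fx=k,fy=k,interpolation=cv2.INTER_CUBIC))
E
python3 - <<'E'
from h import *
for n in("top","side"):
    c=imaging.capture(n);save(c,n+"0.png",None,1.5);o,_=ray(c,0,0);print(n,o,c["mtx"],c["k1"],onz(c,256,192,0),c["R"])
    np.save(n+"0.npy",c,allow_pickle=True)
s=ctrl.state();print(s)
E
```

```text
top [0.54205115 0.02498017 0.98531305] [[371.99614163   0.         255.97301126]
 [  0.         371.99614163 198.06801628]
 [  0.           0.           1.        ]] -0.11107603817398443 [0.62236986 0.05866175 0.        ] [[ 0.02894317 -0.99907301 -0.03186545]
 [-0.99746955 -0.02679638 -0.06585171]
 [ 0.06493679  0.03369077 -0.99732048]]
side [0.32396238 0.47714303 0.6687157 ] [[361.03961753   0.         253.19098729]
 [  0.         361.03961753 197.28293854]
 [  0.           0.           1.        ]] -0.02536711992518234 [ 0.64446425 -0.02540951  0.        ] [[-0.83470846 -0.55068181  0.00336792]
 [-0.41827131  0.63000243 -0.6543287 ]
 [ 0.35820512 -0.54758241 -0.75620275]]
{'time_s': 0.1, 'q': array([-68.68704484,  36.05303764,   2.20397342,  86.99064074,
        -1.54619227,  57.08298391,  -1.14674691]), 'joint_velocities': array([ 0.03442442, -0.20095488,  0.09914565, -0.13566301, -0.02311323,
       -0.03335731,  0.00502215]), 'effort': array([ 3.30269773e-03, -5.64537013e+01,  1.23045165e+00, -1.93976605e+01,
        1.12474296e-02,  5.39850531e-03, -7.58876098e-06]), 'tool_pos': array([0.2753066 , 0.58820277, 0.23048592]), 'eef_rot': array([[-9.05684014e-01,  4.23952833e-01, -6.80017642e-04],
       [ 4.23953376e-01,  9.05682689e-01, -1.54946555e-03],
       [-4.10201026e-05, -1.69162195e-03, -9.99998568e-01]]), 'force': array([ 1.23927187, -0.1620872 , -0.53457474]), 'wrist_torque': array([-0.03297076, -0.00102255, -0.02596324]), 'grip_width': 0.0855510535931946}
```

View pics/top0.png

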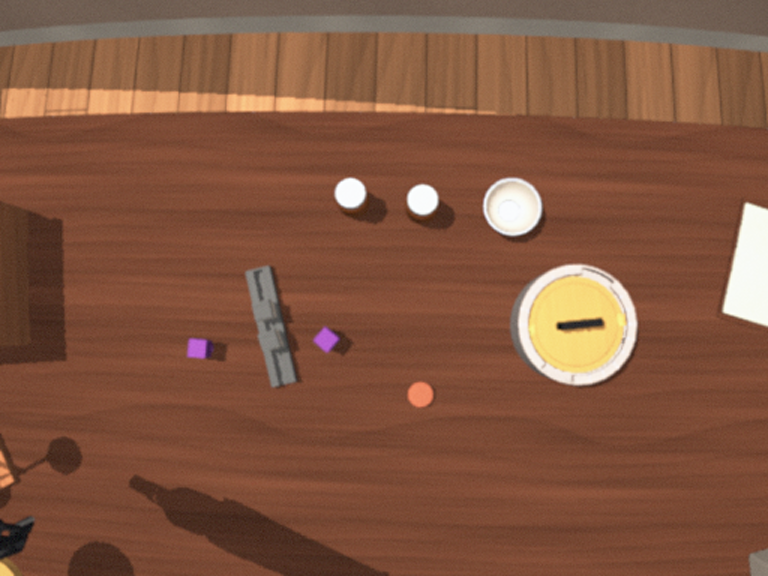

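View pics/side0.png

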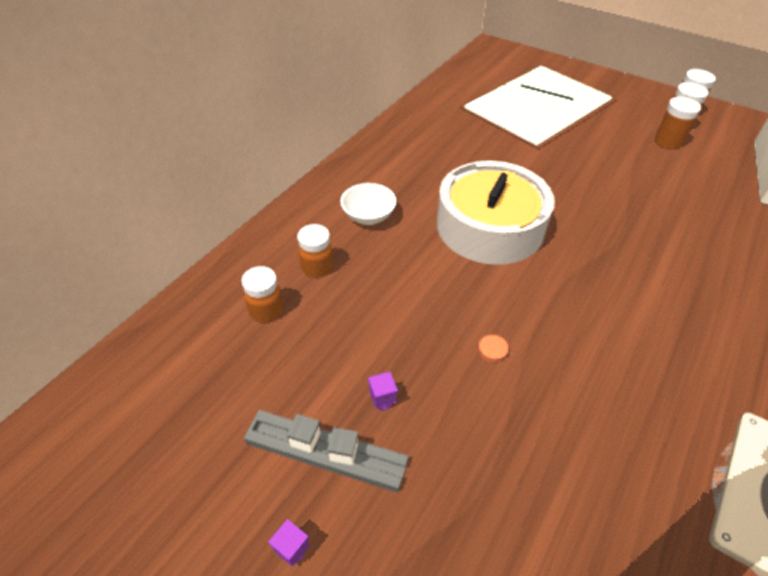

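The top view shows the rail at (270,325), purple look-alikes at (200,348) and (326,340), the disc at (420,394) and the box at (578,324). Two pots with grey caps stand on the rail. I'll enlarge the rail and the box.

```bash
python3 - <<'E'
from h import *
t=np.load("top0.npy",allow_pickle=True).item();s=np.load("side0.npy",allow_pickle=True).item()
def cr(c,b):
    p=cv2.cvtColor(np.array(c["pixels"]),cv2.COLOR_RGB2BGR)[b[1]:b[3],b[0]:b[2]]
    return cv2.resize(p,(400,300),interpolation=cv2.INTER_CUBIC)
im=np.vstack([np.hstack([cr(t,(120,170,240,260)),cr(s,(155,260,283,356))]),np.hstack([cr(t,(332,168,436,246+18)),cr(s,(283,100,383,175))])])
cv2.imwrite("pics/crops0.png",im)
E
```

```text
(no output)
```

View pics/crops0.png

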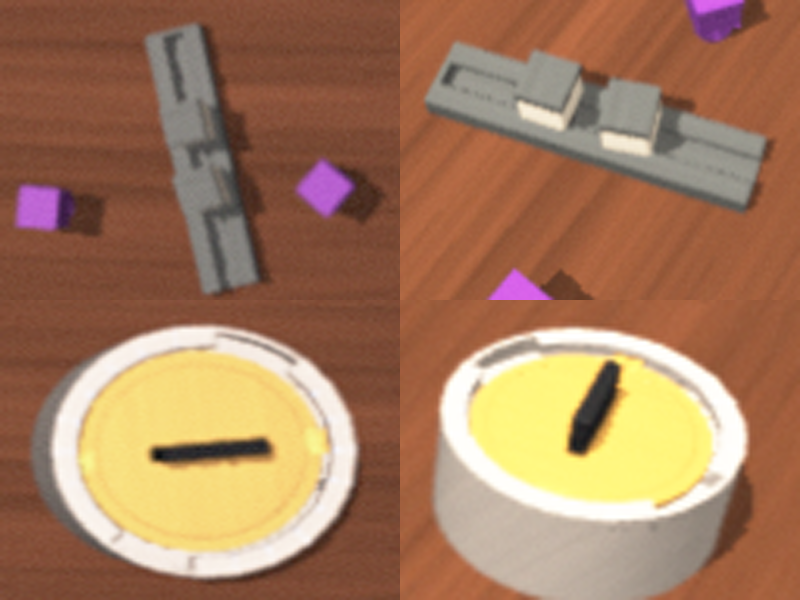

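The open end of the rail is the one nearer the robot, lower in the top view. There are two pots on it, so their places are still to be measured. The slots show at the top right and bottom left of the box ring, and the bar lies roughly along y.

```bash
python3 - <<'E'
from h import *
t=np.load("top0.npy",allow_pickle=True).item();s=np.load("side0.npy",allow_pickle=True).item()
P=np.array(t["pixels"]).astype(int);hsv=cv2.cvtColor(np.array(t["pixels"]),cv2.COLOR_RGB2HSV)
# bar
def pca(mask,c,z):
    ys,xs=np.nonzero(mask);X=np.array([onz(c,u,v,z)[:2] for u,v in zip(xs,ys)])
    r=cv2.minAreaRect((X*1000).astype(np.float32));return X.mean(0),r
m=np.zeros(P.shape[:2],bool);m[190:240,350:420]=True
b=m&(P.max(2)<50);print("bar",b.sum(),pca(b,t,.092))
y=m.copy();y[:]=False;y[165:260,335:430]=True
yel=y&(hsv[...,1]>110)&(hsv[...,0]>17)&(hsv[...,0]<33)&(P[...,0]>150);
ys,xs=np.nonzero(yel|b);X=np.array([onz(t,u,v,.068)[:2] for u,v in zip(xs,ys)],np.float32)
print("lid",cv2.minEnclosingCircle(X),X.mean(0))
w=y&(hsv[...,1]<60)&(P.min(2)>140)
cn=max(cv2.findContours(w.astype(np.uint8),0,1)[0],key=cv2.contourArea)[:,0]
X=np.array([onz(t,u,v,.0745)[:2] for u,v in cn],np.float32);el=cv2.fitEllipse(X);print("box",el)
c0=np.array(el[0])
for a in range(-180,180,4):
    q=[]
    for r in(.084,.086,.088,.090):
        u=proj(t,[c0[0]+r*np.cos(np.radians(a)),c0[1]+r*np.sin(np.radians(a)),.075]);q.append(int(cv2.getRectSubPix(P.sum(2).astype(np.float32)/3,(1,1),tuple(map(float,u)))[0,0]))
    print(a,q,end="; ")
o=(hsv[...,1]>120)&(P[...,0]>190)&(hsv[...,0]<12);o[:, :230]=False;o[:,330:]=False
print("\ndisc",o.sum(),pca(o,t,.014))
for u,v in[(181.5,258),(198.6,254),(180,177.5),(164.1,181.4)]:print("rail",onz(t,u,v,.016))
# side: rail corners
for u,v in[(400,40+0),(0,0)]:pass
k=128/400.
for n,(x,yy) in dict(near_r=(747,208),near_l=(767,140),far_l=(455,42),far_r=(427,92)).items(): print("siderail",n,onz(s,155+(x-400)*k,260+yy*k,.016))
for n,(x,yy) in dict(p_far=(550,76),p_near=(632,105)).items(): print(n,onz(s,155+(x-400)*k,260+yy*k,.050))
for n,(x,yy) in dict(p_far=(185,122),p_near=(198,187)).items(): print("top",n,onz(t,120+x*.3,170+yy*.3,.050))
for n,(u,v) in dict(ja=(350,193),jb=(422,199),bowl=(512,208),pu1=(200,348),pu2=(326,340)).items(): print(n,onz(t,u/1.5,v/1.5,.05))
E
```

```text
bar 64 (array([ 0.5656458 , -0.25781468]), ((565.7300415039062, -259.408203125), (5.888514995574951, 69.12957000732422), 6.48344612121582))
lid ((0.5663909912109375, -0.2641429007053375), 0.08158110082149506) [ 0.5662057  -0.25998756]
box ((0.5662227869033813, -0.2615055441856384), (0.1947634518146515, 0.19689492881298065), 167.6311492919922)
-180 [232, 238, 240, 240]; -176 [233, 238, 239, 240]; -172 [234, 239, 240, 240]; -168 [228, 235, 240, 242]; -164 [226, 237, 240, 240]; -160 [231, 238, 239, 239]; -156 [230, 237, 239, 238]; -152 [231, 239, 243, 243]; -148 [225, 235, 239, 240]; -144 [224, 235, 238, 239]; -140 [226, 235, 238, 239]; -136 [221, 234, 243, 243]; -132 [222, 236, 239, 238]; -128 [223, 236, 239, 239]; -124 [218, 235, 238, 239]; -120 [221, 238, 244, 242]; -116 [215, 234, 240, 239]; -112 [214, 233, 239, 238]; -108 [207, 236, 239, 239]; -104 [212, 238, 244, 243]; -100 [209, 229, 237, 238]; -96 [210, 228, 237, 239]; -92 [211, 230, 237, 239]; -88 [210, 239, 245, 244]; -84 [201, 227, 238, 238]; -80 [207, 231, 238, 239]; -76 [196, 230, 238, 240]; -72 [207, 232, 243, 242]; -68 [2
[... 1758 characters left out ...]
   ]
rail [0.45471486 0.20343541 0.016     ]
rail [0.65441226 0.26089734 0.016     ]
rail [0.64301954 0.30347259 0.016     ]
siderail near_r [0.4412705  0.25263791 0.016     ]
siderail near_l [0.45346199 0.21027708 0.016     ]
siderail far_l [0.65679344 0.26488274 0.016     ]
siderail far_r [0.64785032 0.30121033 0.016     ]
p_far [0.57655583 0.26157616 0.05      ]
p_near [0.52451701 0.24954916 0.05      ]
top p_far [0.57565979 0.2610499  0.05      ]
top p_near [0.52643378 0.24894554 0.05      ]
ja [0.77997849 0.1199152  0.05      ]
jb [ 0.77210775 -0.00338751  0.05      ]
bowl [ 0.76065036 -0.15688052  0.05      ]
pu1 [0.50723872 0.368901   0.05      ]
pu2 [0.52809969 0.15192147 0.05      ]
```

```bash
cat >> h.py <<'E'
def plan(x,y,z,yaw=None):
    s=ctrl.state();R=s["eef_rot"];d=R.T@(np.array([x,y,z])-s["tool_pos"])*1000
    cy=np.degrees(np.arctan2(R[1,0],R[0,0]));sp=0
    if yaw is not None: sp=-np.radians((yaw-cy+180)%360-180)
    print("dp",d.round(1),"spin",round(sp,4),"yaw",cy.round(2),"pos",s["tool_pos"].round(4),"F",s["force"].round(1),"w",round(s["grip_width"]*1000,1),"t",s["time_s"])
E
python3 - <<'E'
from h import *
t=np.load("top0.npy",allow_pickle=True).item();s=np.load("side0.npy",allow_pickle=True).item()
for c,box in((t,(155,170,205,262)),(s,(160,270,275,330))):
    p=np.array(c["pixels"]);hsv=cv2.cvtColor(p,cv2.COLOR_RGB2HSV)
    m=np.zeros(p.shape[:2],np.uint8);x0,y0,x1,y1=box;sl=np.s_[y0:y1,x0:x1]
    m[sl]=((hsv[sl][...,1]<60)&(hsv[sl][...,2]<150)).astype(np.uint8)
    m=cv2.morphologyEx(m,cv2.MORPH_CLOSE,np.ones((7,7)))
    cn=max(cv2.findContours(m,0,1)[0],key=cv2.contourArea)[:,0]
    X=np.array([onz(c,u,v,.016)[:2]*1000 for u,v in cn],np.float32);print("rail",cv2.minAreaRect(X),cv2.boxPoints(cv2.minAreaRect(X)).round())
p=np.array(t["pixels"]);hsv=cv2.cvtColor(p,cv2.COLOR_RGB2HSV)
m=((hsv[...,1]>120)&(p[...,0]>190)&(hsv[...,0]<12)).astype(np.uint8);m[:245]=0 if 0 else m[:245]
m2=np.zeros_like(m);m2[245:280,262:300]=m[245:280,262:300]
ys,xs=np.nonzero(m2);print("disc",len(xs),np.mean([onz(t,u,v,.014) for u,v in zip(xs,ys)],0))
plan(.566,-.2615,.16,96)
E
```

```text
rail ((549.3971557617188, 257.158203125), (209.8613739013672, 49.571231842041016), 15.291099548339844) [[442. 253.]
 [455. 206.]
 [657. 261.]
 [644. 309.]]
rail ((550.3178100585938, 255.654296875), (209.53857421875, 57.259735107421875), 15.289894104003906) [[442. 256.]
 [457. 200.]
 [659. 256.]
 [644. 311.]]
disc 213 [ 0.43950549 -0.00842071  0.014     ]
dp [-623.5 -646.2   71.6] spin 1.0283 yaw 154.92 pos [0.2753 0.5882 0.2305] F [ 1.2 -0.2 -0.5] w 85.6 t 0.1
```

Call:
apply_moves(motion=[{"claw":100,"dp":[-53,-43,0],"spin":0.13},{"claw":100,"dp":[-100,-80,0],"spin":0.26},{"claw":100,"dp":[-140,-110,0],"spin":0.39},{"claw":100,"dp":[-180,-140,0],"spin":0.52},{"claw":100,"dp":[-220,-172,0],"spin":0.65},{"claw":100,"dp":[-260,-203,0],"spin":0.78},{"claw":100,"dp":[-300,-235,0],"spin":0.91},{"claw":100,"dp":[-340,-266,0],"spin":1.03}])

```text
time_s: 0.9
tool_pos: [0.4567, 0.2301, 0.2312]
eef_rot: [[-0.098, 0.995, -0.0], [0.995, 0.098, 0.0], [0.0, -0.0, -1.0]]
force: [0.2, 0.9, 0.2]
grip_width: 0.0853
```

```bash
python3 -c "
from h import *
plan(.566,-.2615,.16,96)"
```

```text
dp [-499.9   60.7   71.2] spin -0.0066 yaw 95.62 pos [0.4567 0.2301 0.2312] F [0.2 0.9 0.2] w 85.3 t 0.9
```

Call:
apply_moves(motion=[{"claw":100,"dp":[-50,6,5]},{"claw":100,"dp":[-99,12,15]},{"claw":100,"dp":[-148,18,25]},{"claw":100,"dp":[-197,24,35]},{"claw":100,"dp":[-246,30,45]},{"claw":100,"dp":[-295,36,55]},{"claw":100,"dp":[-344,42,60]},{"claw":100,"dp":[-393,48,71]}])

```text
validation failed for argument at $.mo...
```

Call:
apply_moves(motion=[{"claw":100,"dp":[-49,6,0]},{"claw":100,"dp":[-90,11,0]},{"claw":100,"dp":[-107,13,0]},{"claw":100,"dp":[-107,13,0]},{"claw":100,"dp":[-107,13,0]}])

```text
validation failed for argument at $.mo...
```

```bash
python3 - <<'E'
from h import *
plan(.566,-.2615,.073,96)
a=imaging.capture("top");b=imaging.capture("side")
def cr(c,b):
    p=cv2.cvtColor(np.array(c["pixels"]),cv2.COLOR_RGB2BGR)[b[1]:b[3],b[0]:b[2]]
    return cv2.resize(p,(400,400),interpolation=cv2.INTER_CUBIC)
cv2.imwrite("pics/lid1.png",np.hstack([cr(a,(325,155,445,275)),cr(b,(270,80,390,200))]))
for c in(a,b):print(proj(c,ctrl.state()["tool_pos"]))
E
```

```text
dp [-499.9   60.7  158.2] spin -0.0066 yaw 95.62 pos [0.4567 0.2301 0.2312] F [0.2 0.9 0.2] w 85.3 t 0.9
[169.2989974  259.96362769]
[270.40988609 245.82826235]
```

View pics/lid1.png

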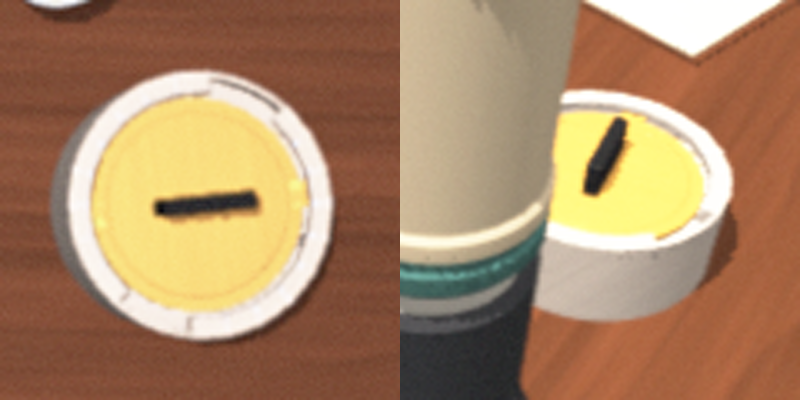

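The moves were refused because every row needs a spin, so the arm hasn't moved. The crop shows the bar from (157,208) to (257,199), a yaw of about -85°.

Call:
apply_moves(motion=[{"claw":100,"dp":[-50,6,5],"spin":0},{"claw":100,"dp":[-99,12,15],"spin":0},{"claw":100,"dp":[-148,18,25],"spin":0},{"claw":100,"dp":[-197,24,35],"spin":0},{"claw":100,"dp":[-246,30,45],"spin":0},{"claw":100,"dp":[-295,36,55],"spin":0},{"claw":100,"dp":[-344,42,60],"spin":0},{"claw":100,"dp":[-393,48,71],"spin":0}])

```text
time_s: 1.8
tool_pos: [0.5445, -0.153, 0.1606]
eef_rot: [[-0.104, 0.995, 0.001], [0.995, 0.104, 0.0], [0.0, 0.001, -1.0]]
force: [0.9, 0.4, -0.3]
grip_width: 0.0856
```

Call:
apply_moves(motion=[{"claw":100,"dp":[-49,6,0],"spin":0},{"claw":100,"dp":[-90,11,0],"spin":0},{"claw":100,"dp":[-107,13,0],"spin":0},{"claw":100,"dp":[-107,13,0],"spin":0},{"claw":100,"dp":[-107,13,0],"spin":0}])

```text
time_s: 2.3
tool_pos: [0.5677, -0.2546, 0.1603]
eef_rot: [[-0.104, 0.995, -0.001], [0.995, 0.104, 0.002], [0.002, -0.001, -1.0]]
force: [0.5, 0.5, -0.1]
grip_width: 0.0855
```

```bash
python3 - <<'E'
from h import *
plan(.566,-.2615,.073,96)
a=imaging.capture("top");b=imaging.capture("side")
print(onz(np.load("top0.npy",allow_pickle=True).item(),387.1,216,.095))
def cr(c,b):
    p=cv2.cvtColor(np.array(c["pixels"]),cv2.COLOR_RGB2BGR)[b[1]:b[3],b[0]:b[2]]
    return cv2.resize(p,(400,400),interpolation=cv2.INTER_CUBIC)
cv2.imwrite("pics/lid2.png",np.hstack([cr(a,(325,155,445,275)),cr(b,(270,80,390,200))]))
E
```

```text
dp [-6.9 -2.3 87.3] spin -0.0005 yaw 95.97 pos [ 0.5677 -0.2546  0.1603] F [ 0.5  0.5 -0.1] w 85.5 t 2.3
[ 0.56536604 -0.26092391  0.095     ]
```

View pics/lid2.png

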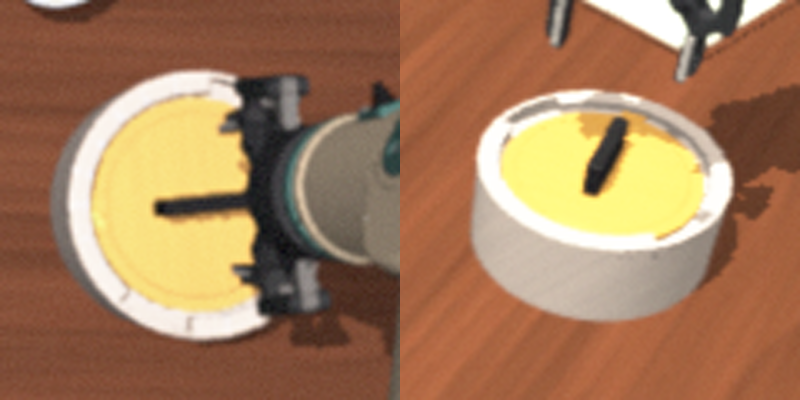

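The open fingers straddle the bar, at top (245,95) and (250,275), with the bar midway between them. Descend and grip.

Call:
apply_moves(motion=[{"claw":100,"dp":[-7,-2,25],"spin":0},{"claw":100,"dp":[-7,-2,50],"spin":0},{"claw":100,"dp":[-7,-2,70],"spin":0},{"claw":100,"dp":[-7,-2,82],"spin":0},{"claw":100,"dp":[-7,-2,87],"spin":0},{"claw":50,"dp":[-7,-2,87],"spin":0},{"claw":10,"dp":[-7,-2,87],"spin":0},{"claw":0,"dp":[-7,-2,87],"spin":0}], newtons=60)

```text
time_s: 3.2
tool_pos: [0.5673, -0.2641, 0.0749]
eef_rot: [[-0.103, 0.995, 0.002], [0.995, 0.103, -0.001], [-0.001, 0.002, -1.0]]
force: [0.2, 0.4, -0.0]
grip_width: 0.044
```

Call:
apply_moves(motion=[{"claw":0,"dp":[0,0,0],"spin":0},{"claw":0,"dp":[0,0,0],"spin":0},{"claw":0,"dp":[0,0,0],"spin":0},{"claw":0,"dp":[0,0,0],"spin":0},{"claw":0,"dp":[0,0,0],"spin":0}])

```text
time_s: 3.7
tool_pos: [0.5669, -0.2641, 0.0746]
eef_rot: [[-0.103, 0.995, 0.001], [0.995, 0.103, -0.0], [-0.0, 0.001, -1.0]]
force: [-0.4, 0.6, 5.4]
grip_width: 0.0127
```

```bash
python3 -c "
from h import *
plan(.566,-.2615,.073,157.5);print(ctrl.state()['q'].round(1),ctrl.state()['wrist_torque'])"
```

```text
dp [ 2.7 -0.7  1.6] spin -1.0751 yaw 95.9 pos [ 0.5669 -0.2641  0.0746] F [-0.4  0.6  5.4] w 12.7 t 3.7
[ 14.5  45.9  13.1  98.4 -15.6  37.4  42.1] [0.10333471 0.21176871 0.03227658]
```

Call:
apply_moves(motion=[{"claw":0,"dp":[0,0,-0.5],"spin":-0.13},{"claw":0,"dp":[0,0,-0.5],"spin":-0.26},{"claw":0,"dp":[0.5,0.5,-0.5],"spin":-0.4},{"claw":0,"dp":[0.5,0.5,-0.5],"spin":-0.54},{"claw":0,"dp":[0.5,1,-0.5],"spin":-0.67},{"claw":0,"dp":[1,1,-0.5],"spin":-0.81},{"claw":0,"dp":[1,1.5,-0.5],"spin":-0.94},{"claw":0,"dp":[1,1.5,-0.5],"spin":-1.08}])

```text
time_s: 4.5
tool_pos: [0.5682, -0.2628, 0.0746]
eef_rot: [[-0.927, 0.374, 0.001], [0.374, 0.927, -0.0], [-0.001, 0.0, -1.0]]
force: [-0.1, 0.3, 1.3]
grip_width: 0.013
```

Call:
apply_moves(motion=[{"claw":0,"dp":[0,0,0],"spin":0},{"claw":0,"dp":[0,0,0],"spin":0}])

```text
time_s: 4.7
tool_pos: [0.5682, -0.263, 0.0746]
eef_rot: [[-0.925, 0.38, 0.001], [0.38, 0.925, -0.0], [-0.001, -0.0, -1.0]]
force: [-0.2, -0.1, 3.1]
grip_width: 0.0127
```

```bash
python3 - <<'E'
from h import *
plan(.566,-.2615,.073,157.5);print(ctrl.state()['wrist_torque'])
a=imaging.capture("top");b=imaging.capture("side")
def cr(c,b):
    p=cv2.cvtColor(np.array(c["pixels"]),cv2.COLOR_RGB2BGR)[b[1]:b[3],b[0]:b[2]]
    return cv2.resize(p,(400,400),interpolation=cv2.INTER_CUBIC)
cv2.imwrite("pics/lid3.png",np.hstack([cr(a,(325,155,445,275)),cr(b,(270,80,390,200))]))
E
```

```text
dp [2.6 0.5 1.6] spin 0.0025 yaw 157.64 pos [ 0.5682 -0.263   0.0746] F [-0.2 -0.1  3.1] w 12.7 t 4.7
[-0.05165489  0.02204498  0.33787892]
```

View pics/lid3.png

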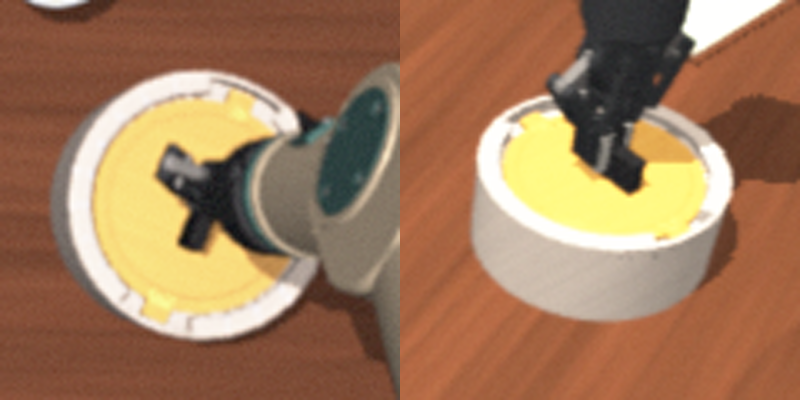

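The lugs, at (240,103) and (158,305), sit inside their slots. Lift.

Call:
apply_moves(motion=[{"claw":0,"dp":[0,0,-4],"spin":0},{"claw":0,"dp":[0,0,-10],"spin":0},{"claw":0,"dp":[0,0,-20],"spin":0},{"claw":0,"dp":[0,0,-40],"spin":0},{"claw":0,"dp":[0,0,-65],"spin":0},{"claw":0,"dp":[0,0,-90],"spin":0},{"claw":0,"dp":[0,0,-110],"spin":0},{"claw":0,"dp":[0,0,-110],"spin":0}], newtons=80)

```text
time_s: 5.6
tool_pos: [0.5699, -0.2634, 0.1878]
eef_rot: [[-0.926, 0.379, 0.006], [0.379, 0.926, -0.002], [-0.006, 0.0, -1.0]]
force: [-0.1, -0.2, -2.5]
grip_width: 0.0123
```

```bash
python3 - <<'E'
from h import *
plan(.61,.03,.1,157.5)
a=imaging.capture("top");b=imaging.capture("side")
pa=np.hstack([np.array(a["pixels"])[100:300,100:450],np.array(b["pixels"])[60:260,200:450]])
cv2.imwrite("pics/lift.png",cv2.resize(pa[...,::-1],(798,266)))
E
```

```text
dp [ 74.6 286.7  87.3] spin 0.0044 yaw 157.75 pos [ 0.5699 -0.2634  0.1878] F [-0.1 -0.2 -2.5] w 12.3 t 5.6
```

View pics/lift.png

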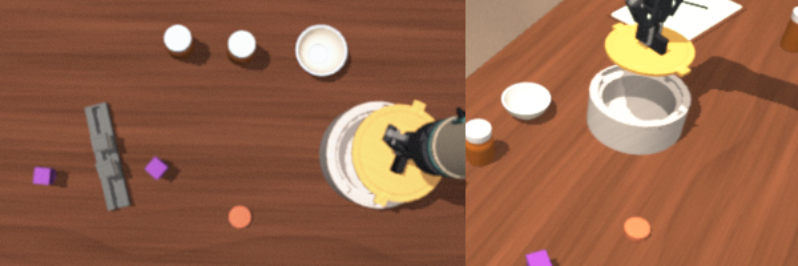

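The lid hangs level at (400,150) and the box is open. Carry it to the free spot between the rail and the box.

Call:
apply_moves(motion=[{"claw":0,"dp":[7,29,0],"spin":0},{"claw":0,"dp":[18,69,0],"spin":0},{"claw":0,"dp":[29,110,0],"spin":0},{"claw":0,"dp":[40,152,10],"spin":0},{"claw":0,"dp":[51,194,30],"spin":0},{"claw":0,"dp":[62,236,50],"spin":0},{"claw":0,"dp":[71,272,70],"spin":0},{"claw":0,"dp":[75,287,90],"spin":0}])

```text
time_s: 6.5
tool_pos: [0.606, 0.0377, 0.092]
eef_rot: [[-0.928, 0.373, -0.002], [0.373, 0.928, 0.003], [0.003, 0.002, -1.0]]
force: [0.0, 0.1, -2.7]
grip_width: 0.0125
```

Call:
apply_moves(motion=[{"claw":0,"dp":[0,0,20],"spin":0},{"claw":0,"dp":[0,0,40],"spin":0},{"claw":0,"dp":[0,0,58],"spin":0},{"claw":0,"dp":[0,0,68],"spin":0},{"claw":0,"dp":[0,0,74],"spin":0},{"claw":0,"dp":[0,0,74],"spin":0},{"claw":0,"dp":[0,0,74],"spin":0}])

```text
time_s: 7.2
tool_pos: [0.6075, 0.0314, 0.0207]
eef_rot: [[-0.926, 0.378, 0.001], [0.378, 0.926, 0.0], [-0.001, 0.0, -1.0]]
force: [0.1, 0.5, -2.8]
grip_width: 0.0126
```

```bash
python3 -c "
from h import *
plan(.61,.03,.0146,157.5)"
```

```text
dp [-2.9 -0.3  6.1] spin 0.0047 yaw 157.77 pos [0.6075 0.0314 0.0207] F [ 0.1  0.5 -2.8] w 12.6 t 7.2
```

Call:
apply_moves(motion=[{"claw":0,"dp":[0,0,3],"spin":0},{"claw":0,"dp":[0,0,5],"spin":0},{"claw":0,"dp":[0,0,6],"spin":0},{"claw":0,"dp":[0,0,6],"spin":0},{"claw":0,"dp":[0,0,6],"spin":0}])

```text
time_s: 7.7
tool_pos: [0.6072, 0.0314, 0.0147]
eef_rot: [[-0.926, 0.378, 0.0], [0.378, 0.926, 0.0], [-0.0, 0.0, -1.0]]
force: [-0.9, -0.3, 0.2]
grip_width: 0.0122
```

Call:
apply_moves(motion=[{"claw":20,"dp":[0,0,0],"spin":0},{"claw":30,"dp":[0,0,0],"spin":0},{"claw":40,"dp":[0,0,0],"spin":0},{"claw":50,"dp":[0,0,0],"spin":0},{"claw":50,"dp":[0,0,-15],"spin":0},{"claw":50,"dp":[0,0,-45],"spin":0},{"claw":60,"dp":[0,0,-90],"spin":0},{"claw":60,"dp":[0,0,-130],"spin":0}])

```text
time_s: 8.5
tool_pos: [0.6072, 0.0314, 0.147]
eef_rot: [[-0.926, 0.378, 0.001], [0.378, 0.926, 0.0], [-0.001, 0.0, -1.0]]
force: [1.9, 0.2, 0.0]
grip_width: 0.0518
```

```bash
python3 -c "
from h import *
plan(.5255,.2480,.13,105.3)"
```

```text
dp [157.5 169.6  16.9] spin 0.916 yaw 157.78 pos [0.6072 0.0314 0.147 ] F [1.9 0.2 0. ] w 51.8 t 8.5
```

Call:
apply_moves(motion=[{"claw":65,"dp":[20,22,0],"spin":-0.1},{"claw":65,"dp":[50,54,0],"spin":-0.22},{"claw":65,"dp":[80,86,5],"spin":-0.34},{"claw":65,"dp":[110,118,10],"spin":-0.46},{"claw":65,"dp":[138,149,15],"spin":-0.57},{"claw":65,"dp":[158,170,17],"spin":-0.655},{"claw":65,"dp":[158,170,17],"spin":-0.655},{"claw":65,"dp":[158,170,17],"spin":-0.655}])

```text
time_s: 9.3
tool_pos: [0.5251, 0.2489, 0.1282]
eef_rot: [[-0.964, -0.265, 0.001], [-0.265, 0.964, -0.0], [-0.001, -0.0, -1.0]]
force: [0.1, -1.1, 0.3]
grip_width: 0.0554
```

```bash
python3 - <<'E'
from h import *
plan(.5255,.2480,.022,195.3)
a=imaging.capture("top");b=imaging.capture("side")
def cr(c,b):
    p=cv2.cvtColor(np.array(c["pixels"]),cv2.COLOR_RGB2BGR)[b[1]:b[3],b[0]:b[2]]
    return cv2.resize(p,(400,400),interpolation=cv2.INTER_CUBIC)
cv2.imwrite("pics/pot1.png",np.hstack([cr(a,(130,150,230,250)),cr(b,(160,230,280,350))]))
t=np.load("top0.npy",allow_pickle=True).item()
# cap brightness profile along the rail line at cap height and at rail height
P=cv2.cvtColor(np.array(np.load("side0.npy",allow_pickle=True).item()["pixels"]),cv2.COLOR_RGB2GRAY).astype(np.float32)
s=np.load("side0.npy",allow_pickle=True).item()
# white faces of the pots in side view: contours
p=np.array(s["pixels"]);m=np.zeros(p.shape[:2],np.uint8);m[270:320,180:250]=(p.min(2)[270:320,180:250]>150)
for c in cv2.findContours(m,0,1)[0]:
    if cv2.contourArea(c)>20: print(cv2.boundingRect(c),c[:,0].mean(0))
E
```

```text
dp [-1.000e-01 -9.000e-01  1.062e+02] spin 0.001 yaw -164.64 pos [0.5251 0.2489 0.1282] F [ 0.1 -1.1  0.3] w 55.4 t 9.3
(219, 302, 17, 9) [226.74358974 305.84615385]
(192, 288, 20, 14) [202.75       295.58928571]
```

View pics/pot1.png

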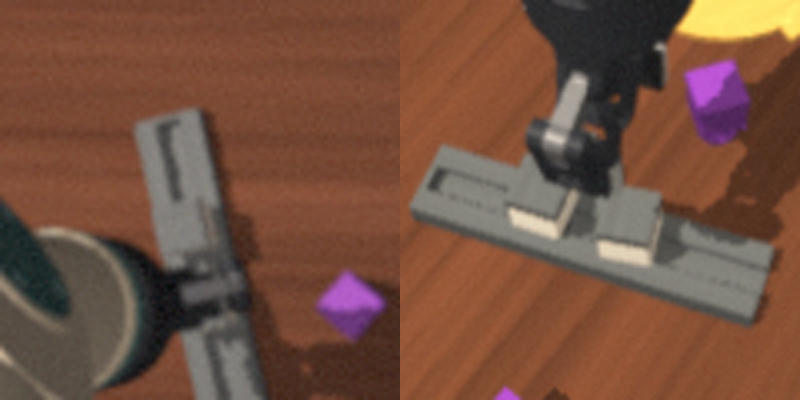

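The white pots stand on the rail, in the side crop at (630,230) and (540,210). The jaws are across the rail over the nearer one. The purple cubes at (350,305) top and (718,100) side are the look-alikes: they are off the rail, so I leave them. Descend and grip.

Call:
apply_moves(motion=[{"claw":65,"dp":[0,-1,30],"spin":0},{"claw":65,"dp":[0,-1,65],"spin":0},{"claw":65,"dp":[0,-1,90],"spin":0},{"claw":65,"dp":[0,-1,102],"spin":0},{"claw":65,"dp":[0,-1,106],"spin":0},{"claw":40,"dp":[0,-1,106],"spin":0},{"claw":25,"dp":[0,-1,106],"spin":0},{"claw":15,"dp":[0,-1,106],"spin":0}], newtons=50)

```text
time_s: 10.2
tool_pos: [0.5265, 0.2496, 0.023]
eef_rot: [[-0.964, -0.265, 0.003], [-0.265, 0.964, 0.003], [-0.004, 0.003, -1.0]]
force: [0.4, 2.4, 2.3]
grip_width: 0.0294
```

Call:
apply_moves(motion=[{"claw":15,"dp":[0,0,0],"spin":0},{"claw":15,"dp":[0,0,0],"spin":0},{"claw":15,"dp":[0,0,-0.5],"spin":0},{"claw":15,"dp":[0,0,-1.5],"spin":0},{"claw":15,"dp":[0,0,-1.5],"spin":0}])

```text
time_s: 10.7
tool_pos: [0.5261, 0.2494, 0.0234]
eef_rot: [[-0.964, -0.265, 0.002], [-0.265, 0.964, 0.003], [-0.003, 0.002, -1.0]]
force: [-0.2, 7.2, -0.4]
grip_width: 0.0291
```

```bash
python3 -c "
from h import *
plan(.5255,.2480,.022,195.3)"
```

```text
dp [ 0.9 -1.2  1.4] spin 0.0009 yaw -164.65 pos [0.5261 0.2494 0.0234] F [-0.2  7.2 -0.4] w 29.1 t 10.7
```

Call:
apply_moves(motion=[{"claw":15,"dp":[3,0.7,0],"spin":0},{"claw":15,"dp":[10,1,0],"spin":0},{"claw":15,"dp":[20,1,0],"spin":0},{"claw":15,"dp":[30,1,0],"spin":0},{"claw":15,"dp":[40,1,0],"spin":0},{"claw":15,"dp":[48,1,0],"spin":0},{"claw":15,"dp":[50,1,0],"spin":0}])

```text
time_s: 11.4
tool_pos: [0.4767, 0.2359, 0.0232]
eef_rot: [[-0.964, -0.265, 0.001], [-0.265, 0.964, 0.001], [-0.001, 0.001, -1.0]]
force: [1.4, 4.9, 0.0]
grip_width: 0.0295
```

Call:
apply_moves(motion=[{"claw":15,"dp":[4,0,0],"spin":0},{"claw":15,"dp":[14,0,0],"spin":0},{"claw":15,"dp":[26,0,0],"spin":0},{"claw":15,"dp":[38,0,0],"spin":0},{"claw":15,"dp":[50,0,0],"spin":0},{"claw":15,"dp":[60,0,0],"spin":0},{"claw":15,"dp":[65,0,0],"spin":0},{"claw":15,"dp":[65,0,0],"spin":0}])

```text
time_s: 12.2
tool_pos: [0.4134, 0.2172, 0.0228]
eef_rot: [[-0.965, -0.264, -0.001], [-0.264, 0.965, -0.002], [0.002, -0.001, -1.0]]
force: [1.2, -0.7, -0.4]
grip_width: 0.0293
```

```bash
python3 - <<'E'
from h import *
plan(.566,-.2615,.15,110)
a=imaging.capture("top");b=imaging.capture("side")
def cr(c,b):
    p=cv2.cvtColor(np.array(c["pixels"]),cv2.COLOR_RGB2BGR)[b[1]:b[3],b[0]:b[2]]
    return cv2.resize(p,(400,400),interpolation=cv2.INTER_CUBIC)
cv2.imwrite("pics/pot2.png",np.hstack([cr(a,(140,170,260,290)),cr(b,(160,230,310,380))]))
E
```

```text
dp [ -20.6 -502.1 -126.7] spin 1.4889 yaw -164.69 pos [0.4134 0.2172 0.0228] F [ 1.2 -0.7 -0.4] w 29.3 t 12.2
```

View pics/pot2.png

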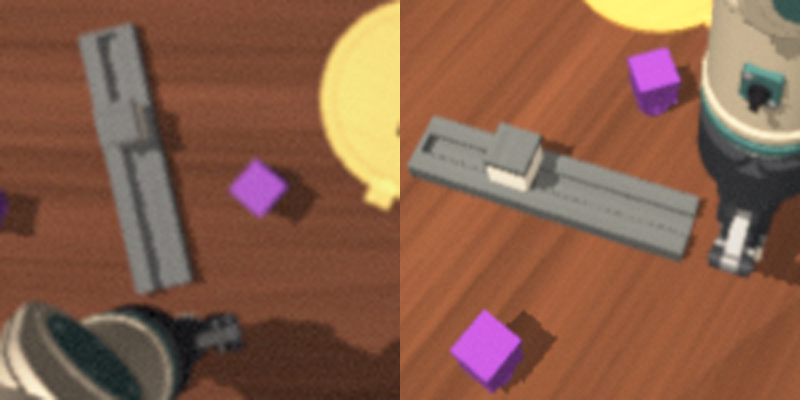

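The pot is out of the open end, at side (735,255), and the far pot is still on the rail. Lift and carry it to the box.

Call:
apply_moves(motion=[{"claw":15,"dp":[0,0,-10],"spin":0},{"claw":15,"dp":[0,0,-40],"spin":0.1},{"claw":15,"dp":[0,0,-80],"spin":0.2},{"claw":15,"dp":[0,-10,-110],"spin":0.3},{"claw":15,"dp":[0,-40,-127],"spin":0.4},{"claw":15,"dp":[0,-85,-127],"spin":0.5},{"claw":15,"dp":[0,-130,-127],"spin":0.6},{"claw":15,"dp":[0,-175,-127],"spin":0.7}], newtons=60)

```text
time_s: 13.1
tool_pos: [0.4612, 0.0479, 0.151]
eef_rot: [[-0.906, 0.423, 0.002], [0.423, 0.906, 0.001], [-0.001, 0.001, -1.0]]
force: [1.2, -0.1, -1.1]
grip_width: 0.0292
```

```bash
python3 -c "
from h import *
plan(.527,-.2435,.13,155.3)"
```

```text
dp [-182.8 -236.3   21. ] spin -0.0052 yaw 155.0 pos [0.4612 0.0479 0.151 ] F [ 1.2 -0.1 -1.1] w 29.2 t 13.1
```

Call:
apply_moves(motion=[{"claw":15,"dp":[-28,-36,0],"spin":0},{"claw":15,"dp":[-56,-73,0],"spin":0},{"claw":15,"dp":[-84,-109,0],"spin":0},{"claw":15,"dp":[-112,-145,0],"spin":0},{"claw":15,"dp":[-140,-181,0],"spin":0},{"claw":15,"dp":[-165,-214,0],"spin":0},{"claw":15,"dp":[-180,-233,10],"spin":0},{"claw":15,"dp":[-183,-236,20],"spin":0}])

```text
time_s: 13.9
tool_pos: [0.5278, -0.2468, 0.1305]
eef_rot: [[-0.905, 0.425, 0.002], [0.425, 0.905, -0.003], [-0.003, -0.002, -1.0]]
force: [-1.0, 1.1, -0.2]
grip_width: 0.0292
```

Call:
apply_moves(motion=[{"claw":15,"dp":[0,0,0],"spin":0},{"claw":15,"dp":[0,0,10],"spin":0},{"claw":15,"dp":[0,0,20],"spin":0}])

```text
time_s: 14.2
tool_pos: [0.5279, -0.2398, 0.1098]
eef_rot: [[-0.909, 0.417, 0.001], [0.417, 0.909, 0.001], [-0.0, 0.001, -1.0]]
force: [-0.9, 0.4, 0.3]
grip_width: 0.0287
```

```bash
python3 -c "
from h import *
plan(.527,-.2435,.0235,155.3)"
```

```text
dp [-0.7 -3.9 86.3] spin 0.0008 yaw 155.34 pos [ 0.5279 -0.2398  0.1098] F [-0.9  0.4  0.3] w 28.7 t 14.2
```

Call:
apply_moves(motion=[{"claw":15,"dp":[-1,-4,20],"spin":0},{"claw":15,"dp":[-1,-4,45],"spin":0},{"claw":15,"dp":[-1,-4,68],"spin":0},{"claw":15,"dp":[-1,-4,80],"spin":0},{"claw":15,"dp":[-1,-4,85],"spin":0},{"claw":15,"dp":[-1,-4,87],"spin":0},{"claw":15,"dp":[-1,-4,87],"spin":0}])

```text
time_s: 14.9
tool_pos: [0.5272, -0.2453, 0.0235]
eef_rot: [[-0.908, 0.419, 0.001], [0.419, 0.908, -0.0], [-0.001, 0.0, -1.0]]
force: [0.4, -0.4, -0.7]
grip_width: 0.0291
```

Call:
apply_moves(motion=[{"claw":42,"dp":[0,0,0],"spin":0},{"claw":47,"dp":[0,0,0],"spin":0},{"claw":47,"dp":[0,0,-10],"spin":0},{"claw":47,"dp":[0,0,-40],"spin":0},{"claw":47,"dp":[0,0,-80],"spin":0},{"claw":60,"dp":[0,0,-110],"spin":0},{"claw":65,"dp":[0,0,-120],"spin":0}])

```text
time_s: 15.6
tool_pos: [0.5288, -0.2467, 0.1472]
eef_rot: [[-0.908, 0.42, 0.006], [0.42, 0.908, -0.003], [-0.007, 0.0, -1.0]]
force: [0.7, -0.7, 0.7]
grip_width: 0.0553
```

```bash
python3 -c "
from h import *
plan(.576,.2613,.13,195.3)"
```

```text
dp [170.5 480.9  16.1] spin -0.7002 yaw 155.18 pos [ 0.5288 -0.2467  0.1472] F [ 0.7 -0.7  0.7] w 55.3 t 15.6
```

Call:
apply_moves(motion=[{"claw":65,"dp":[12,33,0],"spin":-0.08},{"claw":65,"dp":[28,80,0],"spin":-0.16},{"claw":65,"dp":[44,125,0],"spin":-0.25},{"claw":65,"dp":[60,170,0],"spin":-0.34},{"claw":65,"dp":[76,215,0],"spin":-0.43},{"claw":65,"dp":[92,260,0],"spin":-0.52},{"claw":65,"dp":[108,305,0],"spin":-0.61},{"claw":65,"dp":[124,350,0],"spin":-0.7}])

```text
time_s: 16.4
tool_pos: [0.5607, 0.1257, 0.143]
eef_rot: [[-0.964, -0.267, -0.0], [-0.267, 0.964, -0.0], [0.0, -0.0, -1.0]]
force: [0.7, 0.3, -0.2]
grip_width: 0.0554
```

```bash
python3 - <<'E'
from h import *
plan(.575,.262,.1,195.3)
a=imaging.capture("top")
pa=np.array(a["pixels"])
def cr(b):
    return cv2.resize(pa[b[1]:b[3],b[0]:b[2]][...,::-1],(400,400),interpolation=cv2.INTER_CUBIC)
cv2.imwrite("pics/mid.png",np.hstack([cr((130,165,270,305)),cr((325,155,445,275))]))
m=cv2.cvtColor(pa,cv2.COLOR_RGB2HSV);m=((m[...,1]>120)&(pa[...,0]>190)&(m[...,0]<12)).astype(np.uint8);m[:,:230]=0;m[:,330:]=0;m[:200]=0
n,l,st,ce=cv2.connectedComponentsWithStats(m);i=1+np.argmax(st[1:,4]);print("disc",st[i],onz(a,*ce[i],.014))
E
```

```text
dp [-50.2 127.5  42.9] spin 0.0037 yaw -164.49 pos [0.5607 0.1257 0.143 ] F [ 0.7  0.3 -0.2] w 55.4 t 16.4
disc [272 255  16  16 200] [ 0.43941276 -0.00866003  0.014     ]
```

View pics/mid.png

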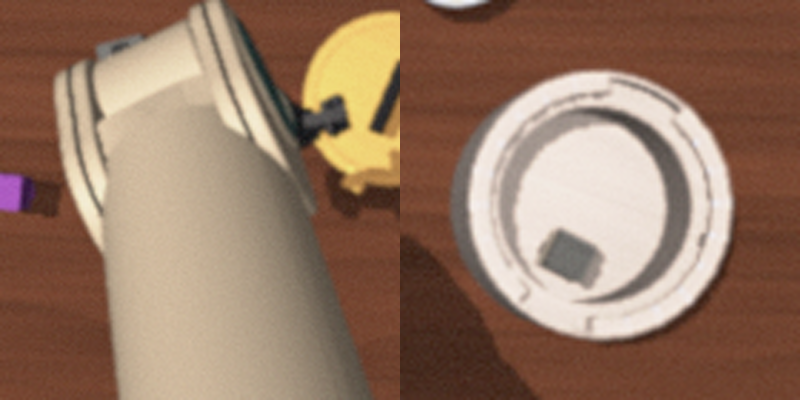

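Pot A stands upright in the box at (570,257). The disc hasn't moved. Next is the far pot.

Call:
apply_moves(motion=[{"claw":65,"dp":[-12,31,10],"spin":0},{"claw":65,"dp":[-28,70,20],"spin":0},{"claw":65,"dp":[-42,108,35],"spin":0},{"claw":65,"dp":[-50,127,43],"spin":0},{"claw":65,"dp":[-50,127,43],"spin":0},{"claw":65,"dp":[-50,127,43],"spin":0}])

```text
time_s: 17.05
tool_pos: [0.5752, 0.259, 0.0995]
eef_rot: [[-0.964, -0.264, -0.001], [-0.264, 0.964, -0.001], [0.001, -0.001, -1.0]]
force: [0.6, -0.3, 0.4]
grip_width: 0.0553
```

```bash
python3 -c "
from h import *
plan(.575,.262,.022,195.3)"
```

```text
dp [-0.7  3.  77.5] spin 0.0005 yaw -164.67 pos [0.5752 0.259  0.0995] F [ 0.6 -0.3  0.4] w 55.3 t 17.05
```

Call:
apply_moves(motion=[{"claw":65,"dp":[0,3,20],"spin":0},{"claw":65,"dp":[0,3,45],"spin":0},{"claw":65,"dp":[0,3,68],"spin":0},{"claw":65,"dp":[0,3,77],"spin":0},{"claw":65,"dp":[0,3,77],"spin":0},{"claw":40,"dp":[0,3,77],"spin":0},{"claw":25,"dp":[0,3,77],"spin":0},{"claw":15,"dp":[0,3,77],"spin":0}], newtons=50)

```text
time_s: 17.85
tool_pos: [0.5759, 0.2637, 0.0246]
eef_rot: [[-0.964, -0.264, 0.003], [-0.264, 0.964, 0.002], [-0.003, 0.001, -1.0]]
force: [-0.4, 1.2, 5.5]
grip_width: 0.0292
```

Call:
apply_moves(motion=[{"claw":15,"dp":[0,0,0],"spin":0},{"claw":15,"dp":[0,0,0],"spin":0},{"claw":15,"dp":[0,0,-0.5],"spin":0},{"claw":15,"dp":[0,0,-1.5],"spin":0},{"claw":15,"dp":[0,0,-1.5],"spin":0}])

```text
time_s: 18.35
tool_pos: [0.5751, 0.2633, 0.0246]
eef_rot: [[-0.964, -0.264, 0.001], [-0.264, 0.964, 0.001], [-0.001, 0.001, -1.0]]
force: [0.2, 1.8, 2.1]
grip_width: 0.029
```

```bash
python3 -c "
from h import *
plan(.413,.2172,.0228,195.3)"
```

```text
dp [168.5  -1.6   1.7] spin 0.0004 yaw -164.67 pos [0.5751 0.2633 0.0246] F [0.2 1.8 2.1] w 29.0 t 18.35
```

Call:
apply_moves(motion=[{"claw":15,"dp":[3,0,0],"spin":0},{"claw":15,"dp":[12,0,0],"spin":0},{"claw":15,"dp":[24,0,0],"spin":0},{"claw":15,"dp":[36,0,0],"spin":0},{"claw":15,"dp":[48,0,0],"spin":0},{"claw":15,"dp":[60,-0.5,0],"spin":0},{"claw":15,"dp":[72,-0.5,0],"spin":0},{"claw":15,"dp":[84,-0.5,0],"spin":0}])

```text
time_s: 19.15
tool_pos: [0.4936, 0.2407, 0.0246]
eef_rot: [[-0.964, -0.265, 0.001], [-0.265, 0.964, 0.002], [-0.002, 0.001, -1.0]]
force: [2.2, 3.0, -0.3]
grip_width: 0.0294
```

Call:
apply_moves(motion=[{"claw":15,"dp":[12,0,0],"spin":0},{"claw":15,"dp":[24,0,0],"spin":0},{"claw":15,"dp":[36,0,0],"spin":0},{"claw":15,"dp":[48,0,0],"spin":0},{"claw":15,"dp":[60,0,0],"spin":0},{"claw":15,"dp":[72,0,0],"spin":0},{"claw":15,"dp":[83,0,0],"spin":0},{"claw":15,"dp":[83,0,0],"spin":0}])

```text
time_s: 19.95
tool_pos: [0.4111, 0.2162, 0.0242]
eef_rot: [[-0.964, -0.265, -0.004], [-0.265, 0.964, -0.003], [0.004, -0.002, -1.0]]
force: [0.3, -0.0, -1.4]
grip_width: 0.0291
```

```bash
python3 - <<'E'
from h import *
plan(.413,.2172,.0228,195.3)
E
```

```text
dp [-2.1  0.4  1.4] spin 0.0007 yaw -164.66 pos [0.4111 0.2162 0.0242] F [ 0.3 -0.  -1.4] w 29.1 t 19.95
```

Same carry path as before, this time to pot B's spot.

Call:
apply_moves(motion=[{"claw":15,"dp":[0,0,-10],"spin":0},{"claw":15,"dp":[0,0,-40],"spin":0.1},{"claw":15,"dp":[0,0,-80],"spin":0.2},{"claw":15,"dp":[0,-10,-110],"spin":0.3},{"claw":15,"dp":[0,-40,-127],"spin":0.4},{"claw":15,"dp":[0,-85,-127],"spin":0.5},{"claw":15,"dp":[0,-130,-127],"spin":0.6},{"claw":15,"dp":[0,-175,-127],"spin":0.7}], newtons=60)

```text
time_s: 20.75
tool_pos: [0.4612, 0.0477, 0.1525]
eef_rot: [[-0.906, 0.423, 0.002], [0.423, 0.906, 0.001], [-0.002, 0.001, -1.0]]
force: [0.9, -0.4, -0.7]
grip_width: 0.0291
```

```bash
python3 -c "
from h import *
plan(.5587,-.258,.13,155.3)"
```

```text
dp [-217.6 -235.8   22.6] spin -0.0055 yaw 154.99 pos [0.4612 0.0477 0.1525] F [ 0.9 -0.4 -0.7] w 29.1 t 20.75
```

Call:
apply_moves(motion=[{"claw":15,"dp":[-33,-36,0],"spin":0},{"claw":15,"dp":[-66,-72,0],"spin":0},{"claw":15,"dp":[-99,-107,0],"spin":0},{"claw":15,"dp":[-132,-143,0],"spin":0},{"claw":15,"dp":[-165,-179,0],"spin":0},{"claw":15,"dp":[-195,-211,0],"spin":0},{"claw":15,"dp":[-212,-230,10],"spin":0},{"claw":15,"dp":[-218,-236,20],"spin":0}])

```text
time_s: 21.55
tool_pos: [0.5594, -0.2614, 0.1319]
eef_rot: [[-0.905, 0.424, 0.002], [0.424, 0.905, -0.003], [-0.003, -0.002, -1.0]]
force: [-0.1, 0.6, -0.8]
grip_width: 0.0292
```

Call:
apply_moves(motion=[{"claw":15,"dp":[0,0,0],"spin":0},{"claw":15,"dp":[0,0,10],"spin":0},{"claw":15,"dp":[0,0,20],"spin":0},{"claw":15,"dp":[0,0,20],"spin":0}])

```text
time_s: 21.95
tool_pos: [0.558, -0.254, 0.1098]
eef_rot: [[-0.909, 0.417, -0.003], [0.417, 0.909, 0.002], [0.004, 0.001, -1.0]]
force: [-0.3, 0.4, -0.9]
grip_width: 0.0288
```

```bash
python3 -c "
from h import *
plan(.5587,-.258,.0225,155.3)"
```

```text
dp [-2.6 -3.4 87.3] spin 0.0007 yaw 155.34 pos [ 0.558  -0.254   0.1098] F [-0.3  0.4 -0.9] w 28.8 t 21.95
```

Call:
apply_moves(motion=[{"claw":15,"dp":[-2,-4,20],"spin":0},{"claw":15,"dp":[-2,-4,45],"spin":0},{"claw":15,"dp":[-2,-4,68],"spin":0},{"claw":15,"dp":[-2,-4,80],"spin":0},{"claw":15,"dp":[-2,-4,84],"spin":0},{"claw":15,"dp":[-2,-4,86],"spin":0},{"claw":15,"dp":[-2,-4,86],"spin":0}])

```text
time_s: 22.65
tool_pos: [0.5598, -0.2609, 0.0261]
eef_rot: [[-0.908, 0.419, 0.001], [0.419, 0.908, -0.0], [-0.001, 0.0, -1.0]]
force: [-0.5, 0.4, 0.2]
grip_width: 0.029
```

Call:
apply_moves(motion=[{"claw":42,"dp":[0,0,0],"spin":0},{"claw":47,"dp":[0,0,0],"spin":0},{"claw":47,"dp":[0,0,-10],"spin":0},{"claw":47,"dp":[0,0,-40],"spin":0},{"claw":47,"dp":[0,0,-80],"spin":0},{"claw":60,"dp":[0,0,-110],"spin":0},{"claw":80,"dp":[0,0,-120],"spin":0}])

```text
time_s: 23.35
tool_pos: [0.5614, -0.2619, 0.15]
eef_rot: [[-0.908, 0.42, 0.007], [0.42, 0.908, -0.003], [-0.007, 0.0, -1.0]]
force: [0.3, -0.3, 0.5]
grip_width: 0.0643
```

```bash
python3 - <<'E'
from h import *
plan(.4395,-.0085,.08,155.3)
a=imaging.capture("top");pa=np.array(a["pixels"])
m=cv2.cvtColor(pa,cv2.COLOR_RGB2HSV);m=((m[...,1]>120)&(pa[...,0]>190)&(m[...,0]<12)).astype(np.uint8);m[:,:230]=0;m[:,330:]=0;m[:200]=0
n,l,st,ce=cv2.connectedComponentsWithStats(m);i=1+np.argmax(st[1:,4]);print("disc",st[i],onz(a,*ce[i],.014))
E
```

```text
dp [217.5 178.8  68.5] spin -0.0019 yaw 155.19 pos [ 0.5614 -0.2619  0.15  ] F [ 0.3 -0.3  0.5] w 64.3 t 23.35
disc [272 255  16  16 212] [ 0.43957144 -0.00834143  0.014     ]
```

Call:
apply_moves(motion=[{"claw":80,"dp":[30,25,0],"spin":0},{"claw":80,"dp":[65,53,0],"spin":0},{"claw":80,"dp":[102,84,0],"spin":0},{"claw":80,"dp":[138,114,15],"spin":0},{"claw":80,"dp":[175,144,35],"spin":0},{"claw":80,"dp":[205,168,50],"spin":0},{"claw":80,"dp":[217,179,68],"spin":0},{"claw":80,"dp":[217,179,68],"spin":0}])

```text
time_s: 24.2
tool_pos: [0.4341, -0.0048, 0.0755]
eef_rot: [[-0.91, 0.415, -0.006], [0.415, 0.91, 0.001], [0.006, -0.002, -1.0]]
force: [0.3, -0.1, 0.1]
grip_width: 0.0683
```

Call:
apply_moves(motion=[{"claw":80,"dp":[0,0,0],"spin":0},{"claw":80,"dp":[0,0,0],"spin":0}])

```text
time_s: 24.4
tool_pos: [0.4384, -0.0087, 0.0778]
eef_rot: [[-0.907, 0.421, 0.001], [0.421, 0.907, -0.001], [-0.002, 0.0, -1.0]]
force: [-0.4, -0.4, 0.1]
grip_width: 0.0682
```

```bash
python3 - <<'E'
from h import *
plan(.4395,-.0085,.001,155.3)
a=imaging.capture("top");b=imaging.capture("side")
def cr(c,b):
    p=cv2.cvtColor(np.array(c["pixels"]),cv2.COLOR_RGB2BGR)[b[1]:b[3],b[0]:b[2]]
    return cv2.resize(p,(400,400),interpolation=cv2.INTER_CUBIC)
cv2.imwrite("pics/disc.png",np.hstack([cr(a,(325,155,445,275)),cr(b,(270,160,400,290))]))
E
```

```text
dp [-0.8  0.7 76.8] spin -0.0039 yaw 155.08 pos [ 0.4384 -0.0087  0.0778] F [-0.4 -0.4  0.1] w 68.2 t 24.4
```

View pics/disc.png

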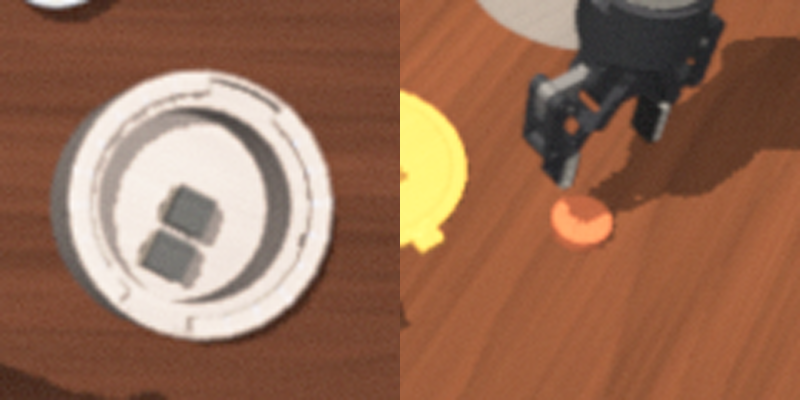

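Both pots stand upright in the box at (190,213) and (170,255), with room at the upper right for the disc. The gripper is over the disc, seen at (582,222) in the side crop. Lower.

Call:
apply_moves(motion=[{"claw":75,"dp":[-1,1,25],"spin":0},{"claw":75,"dp":[-1,1,50],"spin":0},{"claw":75,"dp":[-1,1,66],"spin":0},{"claw":75,"dp":[-1,1,73],"spin":0},{"claw":75,"dp":[-1,1,76],"spin":0},{"claw":75,"dp":[-1,1,76],"spin":0}])

```text
time_s: 25.1
tool_pos: [0.4393, -0.008, 0.0009]
eef_rot: [[-0.907, 0.422, 0.001], [0.422, 0.907, 0.0], [-0.001, 0.001, -1.0]]
force: [0.2, -0.8, -0.3]
grip_width: 0.0642
```

Call:
apply_moves(motion=[{"claw":60,"dp":[0,0,0],"spin":0},{"claw":45,"dp":[0,0,0],"spin":0},{"claw":35,"dp":[0,0,0],"spin":0},{"claw":35,"dp":[0,0,0],"spin":0},{"claw":35,"dp":[0,0,0],"spin":0}], newtons=40)

```text
time_s: 25.6
tool_pos: [0.4391, -0.0072, 0.0018]
eef_rot: [[-0.908, 0.42, 0.001], [0.42, 0.908, -0.001], [-0.001, -0.0, -1.0]]
force: [-0.5, -0.6, 5.1]
grip_width: 0.0421
```

```bash
python3 -c "
from h import *
plan(.4395,-.0085,.001,155.3)"
```

```text
dp [-0.9 -1.   0.8] spin -0.0021 yaw 155.18 pos [ 0.4391 -0.0072  0.0018] F [-0.5 -0.6  5.1] w 42.1 t 25.6
```

Call:
apply_moves(motion=[{"claw":35,"dp":[0,0,-5],"spin":0},{"claw":35,"dp":[0,0,-25],"spin":0},{"claw":35,"dp":[0,0,-60],"spin":0},{"claw":35,"dp":[0,0,-100],"spin":0},{"claw":35,"dp":[0,0,-125],"spin":0},{"claw":35,"dp":[0,0,-130],"spin":0}], newtons=60)

```text
time_s: 26.2
tool_pos: [0.4399, -0.0067, 0.1339]
eef_rot: [[-0.908, 0.42, 0.004], [0.42, 0.908, 0.0], [-0.004, 0.002, -1.0]]
force: [0.3, 0.9, -0.3]
grip_width: 0.0417
```

```bash
python3 -c "
from h import *
plan(.601,-.2775,.12,155.3)"
```

```text
dp [-259.8 -178.2   14.6] spin -0.0021 yaw 155.18 pos [ 0.4399 -0.0067  0.1339] F [ 0.3  0.9 -0.3] w 41.7 t 26.2
```

Call:
apply_moves(motion=[{"claw":35,"dp":[-30,-21,0],"spin":0},{"claw":35,"dp":[-70,-48,0],"spin":0},{"claw":35,"dp":[-110,-75,0],"spin":0},{"claw":35,"dp":[-150,-103,0],"spin":0},{"claw":35,"dp":[-190,-130,0],"spin":0},{"claw":35,"dp":[-225,-154,0],"spin":0},{"claw":35,"dp":[-250,-172,0],"spin":0},{"claw":35,"dp":[-260,-178,5],"spin":0}])

```text
time_s: 27.0
tool_pos: [0.6003, -0.2814, 0.125]
eef_rot: [[-0.906, 0.424, -0.0], [0.424, 0.906, -0.001], [-0.0, -0.001, -1.0]]
force: [-0.8, 0.3, -0.2]
grip_width: 0.0412
```

Call:
apply_moves(motion=[{"claw":35,"dp":[0,0,0],"spin":0},{"claw":35,"dp":[0,0,5],"spin":0},{"claw":35,"dp":[0,0,10],"spin":0},{"claw":35,"dp":[0,0,10],"spin":0}])

```text
time_s: 27.4
tool_pos: [0.599, -0.2757, 0.1156]
eef_rot: [[-0.909, 0.417, -0.002], [0.417, 0.909, 0.001], [0.002, -0.0, -1.0]]
force: [-0.3, 0.6, -1.2]
grip_width: 0.0414
```

```bash
python3 -c "
from h import *
plan(.601,-.2775,.007,155.3)"
```

```text
dp [ -2.8  -0.8 108.6] spin 0.001 yaw 155.35 pos [ 0.599  -0.2757  0.1156] F [-0.3  0.6 -1.2] w 41.4 t 27.4
```

Call:
apply_moves(motion=[{"claw":35,"dp":[-3,-1,20],"spin":0},{"claw":35,"dp":[-3,-1,50],"spin":0},{"claw":35,"dp":[-3,-1,78],"spin":0},{"claw":35,"dp":[-3,-1,95],"spin":0},{"claw":35,"dp":[-3,-1,102],"spin":0},{"claw":35,"dp":[-3,-1,105],"spin":0},{"claw":35,"dp":[-3,-1,105],"spin":0}])

```text
time_s: 28.1
tool_pos: [0.6026, -0.2791, 0.0116]
eef_rot: [[-0.908, 0.419, 0.0], [0.419, 0.908, 0.001], [-0.0, 0.001, -1.0]]
force: [0.1, -0.6, -0.4]
grip_width: 0.0412
```

Call:
apply_moves(motion=[{"claw":55,"dp":[0,0,0],"spin":0},{"claw":60,"dp":[0,0,0],"spin":0},{"claw":60,"dp":[0,0,-5],"spin":0},{"claw":60,"dp":[0,0,-30],"spin":0},{"claw":60,"dp":[0,0,-70],"spin":0},{"claw":60,"dp":[0,0,-110],"spin":0},{"claw":60,"dp":[0,0,-130],"spin":0}])

```text
time_s: 28.8
tool_pos: [0.6044, -0.2799, 0.1461]
eef_rot: [[-0.908, 0.419, 0.006], [0.419, 0.908, -0.002], [-0.006, 0.001, -1.0]]
force: [1.3, -0.1, -0.1]
grip_width: 0.0514
```

```bash
python3 -c "
from h import *
plan(.6072,.0314,.13,157.78)"
```

```text
dp [128.1 283.8  15.6] spin -0.045 yaw 155.2 pos [ 0.6044 -0.2799  0.1461] F [ 1.3 -0.1 -0.1] w 51.4 t 28.8
```

Call:
apply_moves(motion=[{"claw":60,"dp":[15,32,0],"spin":-0.02},{"claw":60,"dp":[33,73,0],"spin":-0.045},{"claw":60,"dp":[51,114,0],"spin":-0.045},{"claw":60,"dp":[70,155,0],"spin":-0.045},{"claw":60,"dp":[89,197,5],"spin":-0.045},{"claw":60,"dp":[107,238,10],"spin":-0.045},{"claw":60,"dp":[122,270,15],"spin":-0.045},{"claw":60,"dp":[128,284,16],"spin":-0.045}])

```text
time_s: 29.6
tool_pos: [0.6049, 0.037, 0.1263]
eef_rot: [[-0.928, 0.373, 0.001], [0.373, 0.928, 0.003], [0.0, 0.003, -1.0]]
force: [0.0, -0.2, 0.7]
grip_width: 0.0514
```

Call:
apply_moves(motion=[{"claw":60,"dp":[0,0,0],"spin":0},{"claw":60,"dp":[0,0,0],"spin":0},{"claw":60,"dp":[0,0,0],"spin":0}])

```text
time_s: 29.9
tool_pos: [0.6056, 0.0285, 0.1254]
eef_rot: [[-0.924, 0.382, 0.0], [0.382, 0.924, -0.002], [-0.001, -0.002, -1.0]]
force: [-0.8, -0.1, 0.2]
grip_width: 0.0514
```

```bash
python3 - <<'E'
from h import *
plan(.6072,.0314,.0147,157.78)
a=imaging.capture("top");b=imaging.capture("side")
def cr(c,b):
    p=cv2.cvtColor(np.array(c["pixels"]),cv2.COLOR_RGB2BGR)[b[1]:b[3],b[0]:b[2]]
    return cv2.resize(p,(400,400),interpolation=cv2.INTER_CUBIC)
cv2.imwrite("pics/back.png",np.hstack([cr(a,(325,155,445,275)),cr(b,(200,100,370,270))]))
E
```

```text
dp [ -0.3   3.5 110.7] spin -0.0039 yaw 157.56 pos [0.6056 0.0285 0.1254] F [-0.8 -0.1  0.2] w 51.4 t 29.9
```

View pics/back.png

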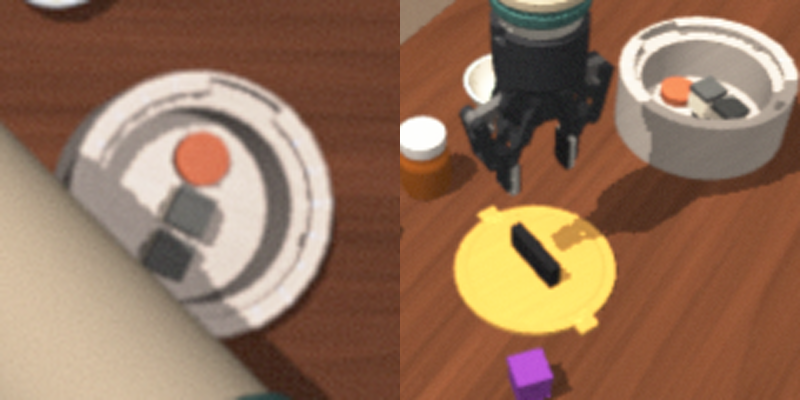

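The disc lies flat at (203,158) beside the two upright pots, all inside the box. The lid is flat on the desk. Regrip it.

Call:
apply_moves(motion=[{"claw":60,"dp":[0,3.5,35],"spin":0},{"claw":60,"dp":[0,3.5,70],"spin":0},{"claw":60,"dp":[0,3.5,98],"spin":0},{"claw":60,"dp":[0,3.5,108],"spin":0},{"claw":60,"dp":[0,3.5,110],"spin":0},{"claw":30,"dp":[0,3.5,110],"spin":0},{"claw":10,"dp":[0,3.5,110],"spin":0},{"claw":0,"dp":[0,3.5,110],"spin":0}], newtons=80)

```text
time_s: 30.8
tool_pos: [0.6073, 0.0343, 0.0171]
eef_rot: [[-0.926, 0.379, 0.002], [0.379, 0.926, -0.001], [-0.002, -0.001, -1.0]]
force: [-0.5, -2.5, 2.1]
grip_width: 0.0127
```

Call:
apply_moves(motion=[{"claw":0,"dp":[0,0,0],"spin":0},{"claw":0,"dp":[0,0,0],"spin":0},{"claw":0,"dp":[0,0,0],"spin":0}])

```text
time_s: 31.1
tool_pos: [0.6073, 0.0343, 0.0171]
eef_rot: [[-0.926, 0.379, 0.002], [0.379, 0.926, -0.001], [-0.002, -0.001, -1.0]]
force: [-0.7, -2.2, 5.4]
grip_width: 0.0122
```

```bash
python3 -c "
from h import *
plan(.6072,.0314,.0147,157.78)"
```

```text
dp [-1.  -2.7  2.4] spin -0.0005 yaw 157.75 pos [0.6073 0.0343 0.0171] F [-0.7 -2.2  5.4] w 12.2 t 31.1
```

Call:
apply_moves(motion=[{"claw":0,"dp":[0,0,-5],"spin":0},{"claw":0,"dp":[0,0,-25],"spin":0},{"claw":0,"dp":[0,0,-65],"spin":0},{"claw":0,"dp":[0,0,-110],"spin":0},{"claw":0,"dp":[0,0,-150],"spin":0},{"claw":0,"dp":[0,0,-165],"spin":0},{"claw":0,"dp":[0,0,-165],"spin":0}])

```text
time_s: 31.8
tool_pos: [0.6078, 0.0354, 0.1827]
eef_rot: [[-0.926, 0.378, 0.005], [0.378, 0.926, 0.0], [-0.004, 0.002, -1.0]]
force: [-0.2, -1.0, -3.1]
grip_width: 0.0124
```

```bash
python3 -c "
from h import *
plan(.5673,-.2626,.13,157.7)"
```

```text
dp [ -75.  -291.3   52.3] spin 0.0012 yaw 157.77 pos [0.6078 0.0354 0.1827] F [-0.2 -1.  -3.1] w 12.4 t 31.8
```

Call:
apply_moves(motion=[{"claw":0,"dp":[-8,-30,0],"spin":0},{"claw":0,"dp":[-19,-72,0],"spin":0},{"claw":0,"dp":[-30,-115,0],"spin":0},{"claw":0,"dp":[-41,-158,0],"spin":0},{"claw":0,"dp":[-52,-200,0],"spin":0},{"claw":0,"dp":[-62,-240,0],"spin":0},{"claw":0,"dp":[-71,-275,15],"spin":0},{"claw":0,"dp":[-75,-291,30],"spin":0}])

```text
time_s: 32.6
tool_pos: [0.563, -0.2679, 0.147]
eef_rot: [[-0.924, 0.383, -0.005], [0.383, 0.924, -0.002], [0.003, -0.003, -1.0]]
force: [-0.6, -0.8, -3.7]
grip_width: 0.0126
```

Call:
apply_moves(motion=[{"claw":0,"dp":[0,0,10],"spin":0},{"claw":0,"dp":[0,0,20],"spin":0},{"claw":0,"dp":[0,0,25],"spin":0},{"claw":0,"dp":[0,0,25],"spin":0},{"claw":0,"dp":[0,0,25],"spin":0}])

```text
time_s: 33.1
tool_pos: [0.5667, -0.2612, 0.1257]
eef_rot: [[-0.927, 0.376, 0.001], [0.376, 0.927, 0.0], [-0.001, 0.001, -1.0]]
force: [-0.1, -0.4, -3.5]
grip_width: 0.0121
```

```bash
python3 -c "
from h import *
plan(.5673,-.2626,.0771,157.7)"
```

```text
dp [-1.1 -1.1 48.6] spin 0.0037 yaw 157.91 pos [ 0.5667 -0.2612  0.1257] F [-0.1 -0.4 -3.5] w 12.1 t 33.1
```

Call:
apply_moves(motion=[{"claw":0,"dp":[-1,-1,12],"spin":0},{"claw":0,"dp":[-1,-1,24],"spin":0},{"claw":0,"dp":[-1,-1,29],"spin":0},{"claw":0,"dp":[-1,-1,29],"spin":0},{"claw":0,"dp":[-1,-1,29],"spin":0}])

```text
time_s: 33.6
tool_pos: [0.5665, -0.2639, 0.0962]
eef_rot: [[-0.926, 0.378, -0.0], [0.378, 0.926, 0.0], [0.0, 0.0, -1.0]]
force: [0.6, 0.1, -2.7]
grip_width: 0.0124
```

```bash
python3 - <<'E'
from h import *
plan(.5673,-.2626,.0771,157.7)
a=imaging.capture("top");b=imaging.capture("side")
def cr(c,b):
    p=cv2.cvtColor(np.array(c["pixels"]),cv2.COLOR_RGB2BGR)[b[1]:b[3],b[0]:b[2]]
    return cv2.resize(p,(400,400),interpolation=cv2.INTER_CUBIC)
cv2.imwrite("pics/fit.png",np.hstack([cr(a,(325,155,445,275)),cr(b,(270,80,390,200))]))
E
```

```text
dp [-0.3  1.5 19.1] spin 0.0014 yaw 157.78 pos [ 0.5665 -0.2639  0.0962] F [ 0.6  0.1 -2.7] w 12.4 t 33.6
```

View pics/fit.png

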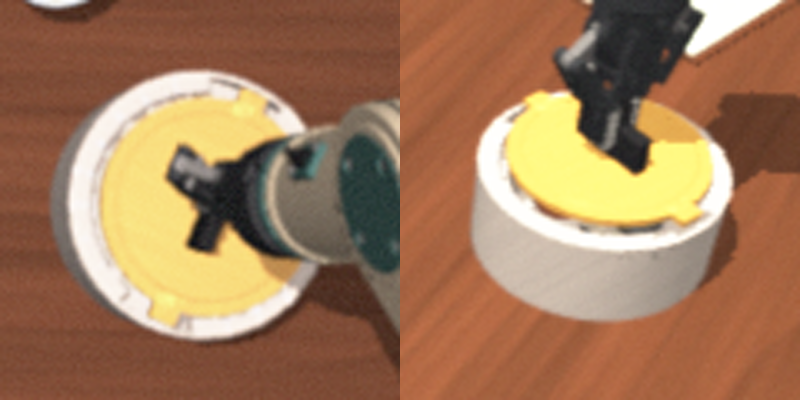

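The lid hovers over the box, lugs at (251,102) and (165,308). Allowing for 19 mm of parallax, they line up with the slots. Lower it.

Call:
apply_moves(motion=[{"claw":0,"dp":[0,1.5,4],"spin":0},{"claw":0,"dp":[0,1.5,8],"spin":0},{"claw":0,"dp":[0,1.5,12],"spin":0},{"claw":0,"dp":[0,1.5,15],"spin":0},{"claw":0,"dp":[0,1.5,17],"spin":0},{"claw":0,"dp":[0,1.5,18.5],"spin":0},{"claw":0,"dp":[0,1.5,18.5],"spin":0}])

```text
time_s: 34.4
tool_pos: [0.5669, -0.2626, 0.0776]
eef_rot: [[-0.926, 0.378, -0.0], [0.378, 0.926, 0.0], [0.0, 0.0, -1.0]]
force: [-0.4, 0.2, -2.9]
grip_width: 0.0123
```

```bash
python3 - <<'E'
from h import *
plan(.5673,-.2626,.0771,157.7)
E
```

```text
dp [-0.4  0.1  0.5] spin 0.0014 yaw 157.78 pos [ 0.5669 -0.2626  0.0776] F [-0.4  0.2 -2.9] w 12.3 t 34.4
```

Call:
apply_moves(motion=[{"claw":0,"dp":[0,0,0.5],"spin":0.07},{"claw":0,"dp":[0,0,0.5],"spin":0.2},{"claw":0,"dp":[0,0,0.5],"spin":0.34},{"claw":0,"dp":[0,0,0.5],"spin":0.48},{"claw":0,"dp":[0,0,0.5],"spin":0.62},{"claw":0,"dp":[0,0,0.5],"spin":0.76},{"claw":0,"dp":[0,0,0.5],"spin":0.9},{"claw":0,"dp":[0,0,0.5],"spin":1.03}])

```text
time_s: 35.2
tool_pos: [0.5672, -0.2624, 0.0776]
eef_rot: [[-0.147, 0.989, 0.0], [0.989, 0.147, 0.0], [0.0, 0.0, -1.0]]
force: [-0.1, -0.4, -3.0]
grip_width: 0.0125
```

Call:
apply_moves(motion=[{"claw":0,"dp":[0,0,0],"spin":0.04},{"claw":0,"dp":[0,0,0],"spin":0.08},{"claw":0,"dp":[0,0,0],"spin":0.08},{"claw":0,"dp":[0,0,0],"spin":0.08}])

```text
time_s: 35.6
tool_pos: [0.5672, -0.2624, 0.0775]
eef_rot: [[-0.074, 0.997, 0.0], [0.997, 0.074, 0.0], [0.0, 0.0, -1.0]]
force: [-0.4, -0.2, -2.6]
grip_width: 0.0124
```

```bash
python3 - <<'E'
from h import *
plan(.5673,-.2626,.0771,94);print(ctrl.state()["wrist_torque"])
E
```

```text
dp [-0.2  0.1  0.4] spin 0.0044 yaw 94.25 pos [ 0.5672 -0.2624  0.0775] F [-0.4 -0.2 -2.6] w 12.4 t 35.6
[-0.00343174 -0.04212409 -0.03986205]
```

Call:
apply_moves(motion=[{"claw":0,"dp":[0,0,0.5],"spin":0},{"claw":0,"dp":[0,0,1],"spin":0},{"claw":0,"dp":[0,0,1],"spin":0},{"claw":20,"dp":[0,0,0.5],"spin":0},{"claw":40,"dp":[0,0,0],"spin":0},{"claw":50,"dp":[0,0,0],"spin":0},{"claw":50,"dp":[0,0,-15],"spin":0},{"claw":50,"dp":[0,0,-50],"spin":0}])

```text
time_s: 36.4
tool_pos: [0.565, -0.262, 0.1259]
eef_rot: [[-0.073, 0.997, -0.005], [0.997, 0.073, 0.002], [0.003, -0.005, -1.0]]
force: [-0.1, -1.1, 0.3]
grip_width: 0.0427
```

Call:
apply_moves(motion=[{"claw":50,"dp":[20,0,-45],"spin":0},{"claw":50,"dp":[60,0,-80],"spin":0},{"claw":50,"dp":[105,0,-80],"spin":0},{"claw":50,"dp":[150,0,-80],"spin":0},{"claw":50,"dp":[195,0,-80],"spin":0},{"claw":50,"dp":[240,0,-80],"spin":0},{"claw":50,"dp":[280,0,-80],"spin":0},{"claw":50,"dp":[300,0,-80],"spin":0}])

```text
time_s: 37.2
tool_pos: [0.5448, 0.0416, 0.2089]
eef_rot: [[-0.078, 0.997, 0.002], [0.997, 0.078, 0.002], [0.002, 0.002, -1.0]]
force: [0.1, 0.5, -0.9]
grip_width: 0.0423
```

```bash
python3 - <<'E'
from h import *
plan(.5673,-.2626,.0771,94)
a=imaging.capture("top");b=imaging.capture("side")
def cr(c,b):
    p=cv2.cvtColor(np.array(c["pixels"]),cv2.COLOR_RGB2BGR)[b[1]:b[3],b[0]:b[2]]
    return cv2.resize(p,(400,400),interpolation=cv2.INTER_CUBIC)
cv2.imwrite("pics/end.png",np.hstack([cr(a,(325,155,445,275)),cr(b,(270,80,390,200))]))
P=np.array(a["pixels"]).astype(int);m=np.zeros(P.shape[:2],np.uint8);m[195:235,360:412]=(P.max(2)<60)[195:235,360:412]
ys,xs=np.nonzero(m);X=np.array([onz(a,u,v,.096)[:2]*1000 for u,v in zip(xs,ys)],np.float32);d=cv2.fitLine(X,cv2.DIST_L2,0,.01,.01).ravel();print("bar",X.mean(0),np.degrees(np.arctan2(d[1],d[0])))
E
```

```text
dp [-305.3   -1.7  131.1] spin 0.0087 yaw 94.5 pos [0.5448 0.0416 0.2089] F [ 0.1  0.5 -0.9] w 42.3 t 37.2
bar [ 566.5828  -257.73865] -85.822495
```

View pics/end.png

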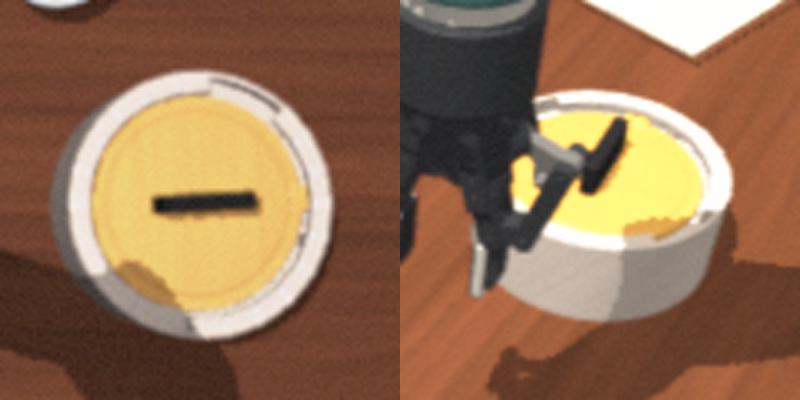

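The lid is seated with its lugs under the flange. The bar is at -85.8°, about 65° clockwise of the slots, and the robot is clear. Hand in.

```bash
python3 -c "
from station import ctrl
print(ctrl.sign_off())"
```

```text
the job is handed in; nothing more can be done
None
```

The job is done and handed in at about 37 s of robot time. Both pots and the disc are in the box, with the lid back on and locked.

- **Lid off:** I turned the lid about 62° counter-clockwise until its lugs sat in the slots, lifted it and laid it flat on the desk.
- **Pots and disc:** Only two pots were on the rail. I slid each out of the open end and stood it in the box, then laid the disc beside them. The purple cubes, jars and bowl were left alone.
- **Lid on:** I lowered the lid through the slots and turned it about 63° clockwise.

**Last checks:**
- **Contents:** A picture taken just before closing shows both pots upright and the disc flat inside the box.
- **Lock:** The final picture shows the lid seated with its bar at -85.8°, about 65° clockwise of the slots. It started at about 64°, inside the stated locked range of 43 to 66°. I did not pull up on the lid to test the lock.
- **Arm and forces:** The arm was clear of everything at hand-in, and the wrist readings I saw stayed under 8 N.
- **Disagreement:** The bar's centre read about 4 mm off in y from the box axis in that picture. The first picture showed the same offset, so I put it down to how the bar shows in the picture and not a misplaced lid.
- **Jars, bowl and cubes:** I did not measure their positions again at the end, but the arm never went down near them.

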